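Set the traverser to the red locomotive's track

TASK

The red locomotive is next to leave the traverser (the little sliding deck with three parallel tracks). With the fingertips press the red spring catch at the deck's right end fully down, keep it down while you push the deck away from you until the locomotive's track lines up with the fixed lead-in track on the left, and only there let the catch spring back up so that its pin locks the deck; then take the hand away. Only press and push: lift nothing, do not touch the rolling stock, and leave all other things where they are.

Things in the scene. Friction and masses are not known exactly. Their poses are not given: they have to be found in the camera images.
- traverser: fixed plywood base, 256 x 300 x 10 mm (x, y, z), with a 60 mm wide tongue to the left under the lead-in track. Origin: centre of its underside. x = the way the deck slides (away from the robot), y = along the tracks to the left, z up; place and yaw vary. Above the underside: deck top 26 mm, rail tops 36 mm.
- keeper_mid (a point): middle slot of the fixed brass comb at the right, centre of its top edge (42.5 mm above the base's underside); axes as the base's. The comb runs 72 mm either way along x, is 10 mm thick, and has three slots, 12 mm wide, open below, at x = -46, 0 and 46 mm, in which the catch pin locks.
- traverser_deck (a joint): deck travel in m along the base's +x (away from the robot); starts locked at 0. Its three tracks lie along y, 46 mm apart: far, middle, near track line up with the lead-in at 0, 0.046, 0.092; there the catch pin can rise into a comb slot (2 mm play either way). Slides with 1.2 N friction, stops 4 mm beyond the end positions. Locked, it cannot be pushed on.
- catch (a joint): how far in m the spring catch (a plunger on the deck) is pressed down: 0 = up, pin in its slot; 0.014 = fully down, on its stop. Spring 3.5 N at first, 7 N fully down. The pin leaves the comb only below 0.009: press 0.011 or more to slide. Let go between slots, the pin rubs under the comb at 0.009 and snaps up at the next slot.
- catch_pad (a point): centre of the top of the catch's red ribbed pad, 40 (x) x 26 (y) mm; moves with pad and deck. Raised, it is 60 mm above the base's underside, at base x = -21 mm + travel, y = -106 mm. On the deck before and behind it stand aluminium cheeks, 34 mm wide, 8 thick, inner faces 27 mm either side of it in x, tops 16 mm above the raised pad: a finger pressing the pad can push the deck by them.
- deck_mid (a point): point on the sliding deck, axes as the base's: on the middle track's centre line at rail-top height, at y = 0 of the base. Near track at x = -46 mm from it, far track at +46 mm; the tracks run from y = -28 to 146 mm.
- lead_end (a point): end of the fixed lead-in track next to the deck, on its centre line at rail-top height: x = 0, y = 151 mm in the base's frame; axes as the base's. The lead-in runs on along +y.
- loco_red: red electric locomotive 36 x 182 x 67 mm, 0.42 kg, standing loose on the deck's middle or near track (varies). Origin: centre of its underside, at rail-top height; y along its length.
- tank_wagon: white tank wagon 30 x 119 x 48 mm, standing loose on the other of these two tracks; origin at the centre of its underside. The far track is empty.
- boxcar_brown: brown covered wagon 34 x 129 x 48 mm standing on the lead-in track; bystander, origin at the centre of its underside
- boxcar_green: green covered wagon 34 x 129 x 48 mm behind the traverser; bystander, origin at the centre of its underside
- screwdriver: yellow screwdriver, 22 x 146 x 22 mm, lying to the right of the traverser; bystander, origin at the centre of its underside
- multimeter: yellow multimeter 136 x 72 x 42 mm lying across the rails at the right; bystander, origin at the centre of its underside
- spool_blue: spool of blue wire 56 x 58 x 52 mm at the right, behind the traverser; bystander, origin at the centre of its underside
- glue_bottle: white glue bottle with red nozzle, 34 x 34 x 104 mm, at the left behind the traverser; bystander, origin at the centre of its underside
- pocket_tape: yellow pocket tape measure 28 x 64 x 48 mm near the front edge at the left; bystander, origin at the centre of its underside

How it is judged (in metres and radians):
On the way, in this order (a step that is already met when the one before it is completed fails the run):
1. the catch is pressed down while the deck still stands at its starting track (value of joint catch above 0.0095 m and value of joint traverser_deck below 0.008 m), for 0.02 s.
2. the deck has left its starting track with the catch held down (value of joint catch above 0.0095 m and value of joint traverser_deck above 0.015 m), for 0.02 s.
At the end, for the whole second after the job is handed in: the locomotive stands on its track in line with the lead-in track within 6 mm, the deck locked there with the catch up (within 3 mm of its top, deck within 4 mm of the slot) and at rest, the tank wagon still on its track (value of joint catch below 0.003 m and x of loco_red in the frame of lead_end between -0.006 and 0.006 m and (value of joint traverser_deck between 0.042 and 0.05 m or value of joint traverser_deck between 0.088 and 0.096 m) and velocity of joint traverser_deck between -0.005 and 0.005 m/s and not (x of loco_red in the frame of deck_mid below -0.053 m or x of loco_red in the frame of deck_mid above 0.007 m or x of loco_red in the frame of deck_mid between -0.039 and -0.007 m or y of loco_red in the frame of deck_mid below 0.042 m or y of loco_red in the frame of deck_mid above 0.071 m or z of loco_red in the frame of deck_mid above 0.006 m or angle between loco_red's own z axis and vertical above 0.2 rad) and not (x of tank_wagon in the frame of deck_mid below -0.053 m or x of tank_wagon in the frame of deck_mid above 0.007 m or x of tank_wagon in the frame of deck_mid between -0.039 and -0.007 m or y of tank_wagon in the frame of deck_mid below 0.042 m or y of tank_wagon in the frame of deck_mid above 0.071 m or z of tank_wagon in the frame of deck_mid above 0.006 m or angle between tank_wagon's own z axis and vertical above 0.2 rad)); the robot touches nothing.
It fails at once if the catch is let up on the way: pressed less than 9.5 mm while the deck is between its starting track and 16 mm before the locomotive's position (value of joint catch below 0.0095 m and value of joint traverser_deck above 0.01 m and (value of joint traverser_deck below 0.03 m or (x of loco_red in the frame of deck_mid below -0.023 m and value of joint traverser_deck below 0.076 m))).
It fails at once if the locomotive is lifted, tipped or shifted on its track (about 7 mm aside or 10 mm along) (x of loco_red in the frame of deck_mid below -0.053 m or x of loco_red in the frame of deck_mid above 0.007 m or x of loco_red in the frame of deck_mid between -0.039 and -0.007 m or y of loco_red in the frame of deck_mid below 0.042 m or y of loco_red in the frame of deck_mid above 0.071 m or z of loco_red in the frame of deck_mid above 0.006 m or angle between loco_red's own z axis and vertical above 0.2 rad).
It fails at once if the tank wagon is lifted, tipped or shifted on its track (about 7 mm aside or 10 mm along) (x of tank_wagon in the frame of deck_mid below -0.053 m or x of tank_wagon in the frame of deck_mid above 0.007 m or x of tank_wagon in the frame of deck_mid between -0.039 and -0.007 m or y of tank_wagon in the frame of deck_mid below 0.042 m or y of tank_wagon in the frame of deck_mid above 0.071 m or z of tank_wagon in the frame of deck_mid above 0.006 m or angle between tank_wagon's own z axis and vertical above 0.2 rad).
It fails at once if the robot touches the locomotive or the tank wagon (over 1 N) (contact force between any of the fingers, the arm and loco_red above 1 N or contact force between any of the fingers, the arm and tank_wagon above 1 N).
It fails at once if a bystander is lifted or moved by more than 15 mm (distance of any of boxcar_brown, boxcar_green, screwdriver, multimeter, spool_blue, glue_bottle, pocket_tape from where it was at the start of the episode above 0.015 m).
It also fails if it takes over 35 s, if anything falls off the work surface, if the arm or the gripper's body presses on something with over 40 N, if the wrist force passes 120 N, or if a joint passes its speed limit or range.

ROBOT

A 6-joint arm with a two-finger parallel gripper is mounted at the origin on a cart in front of the work surface, level with it; the furniture and walls round the work are solid. World frame = base frame: x ahead of the robot, y to its left, z up, the work surface at z = 0. Lengths are in mm, angles in rad, forces in N, time in s.
With the tool pointing down it reaches from about 275 to 875 mm from the base axis. Payload 12.5 kg.
Tool frame: the origin (TCP) lies on the centre line of the jaws, within the pads' length; the fingertips stand 25 mm ahead of it and the grasp point (between the pads) lies 6 mm ahead of it; z points along the fingers, y is the line along which they close (so a half turn about z gives the same grasp; the last joint's range is limited). The gripper opens to 85 mm and grips with 20 to 120 N. Pads are 22 mm wide; open, the fingers measure 114 mm over their backs; the gripper's body (76 mm by 85 mm) begins 54 mm behind the grasp point. The pads swing forward as they close: fully open they stand 13 mm farther back than shut.
Start: joints at [-1.352, 0.351, 1.652, -0, 1.139, -0.085], TCP at [164.551, -524.793, 236.09] pointing down, gripper open.
Joint ranges: [-2.75, 2.75], [-0.79, 2.1], [0.01, 2.65], [-1.57, 4.71], [0.07, 3.14], [-2.87, 2.87]. Speed limits (rad/s): [2.22, 2.22, 2.79, 3.14, 3.14, 3.14].

INTERFACE

Orientations are given as a unit quaternion [w, x, y, z].
In Python, from plant import env gives the robot as it stands. The module is installed in compiled form; this text tells all that it offers.
- The arm moves only by the tool jog_arm, never from a script. Its argument "motion" is a list of rows, each a list of 7 numbers: the shift along the tool's x, y, z in mm, then the turn, a rotation vector about the tool's x, y, z in degrees, then the closure in counts, from 0 (fully open) to 255 (shut). In form: [[tx, ty, tz, wx, wy, wz, hand], ...]. A call has 1 to 10 rows; each row shifts and turns the commanded pose from where the row before left it, along the tool's axes as they then stand; what a row does not reach is not made up. A row lasts 1/8 s, in which the tool goes at most 62.5 mm and 10.7 degrees, less where a joint would pass 70% of its speed; a pose out of reach is approached as far as the arm can. A call is refused whole if a number of a shift passes 62.5 or a number of a turn 10.7, either way. A call with a gripper value outside its range is refused whole. The fingers move at their own pace and stop on an object; "newtons" is the grip in N (left out, the last holds). Time passes only in rows, so rows that do not move let the fingers close. It gives the time, the measured TCP pose, the force, the opening and the grip force at its end, in the units of the state.
- env.sense(): the state, without advancing time (a new reading comes with each control period).
- env.get_image(name): name is "scene" or "top" or "wrist"; returns a dict with "img" (480x640x3 uint8, red, green, blue), "range_z" (480x640 float32, mm along the optical axis (not along the pixel's ray), 0 where there is no reading), "vertical_fov" (degrees; the focal length in pixels is half the picture's height over the tangent of half this angle, whatever the lens; pixels are square), "cx", "cy" (the principal point, pixels), "R" (3x3) and "t" (3): a world point X has camera coordinates R X + t; the wrist camera has in their place "mount" (4x4, takes a point from camera to tool coordinates, whose origin is the TCP and whose axes are the flange's). Camera axes: x right, y down, z forward; pixel columns grow to the right and rows downward; lengths in mm; the calibration is good to about 2 mm. A picture is of the moment at which its call begins: read the wrist's pose just before it.
- env.hand_in(): hands the job in; it is judged then, once.
The state is a dict: "t": time; "q": joint angles; "qd": joint speeds; "effort": joint torques, N m; "tool_pos": TCP position; "orientation": TCP orientation; "contact_force": force on the tool from outside, world axes, zero at the start; "wrist_torque": the same for the moment, N m; "width": finger opening in mm; "finger_force": force on a finger pad.
Only numpy, scipy, OpenCV 4.12 (cv2) and the standard library are available. Lean on these libraries where they do the work, as an engineer would, in place of code of your own. Each camera call takes 0.05 s, during which the arm holds its last target. There are 200 camera calls.

## Working session

There is one attempt and no reset: what is moved stays moved. The work goes in short steps, Python scripts to look and compute and a tool call to move; the robot and the scene stay as the last step left them, time stands still between calls to the robot, and variables do not carry over. Pictures are saved under pics/ and viewed, at most 10 in all, crops included, and the job is handed in when it is done.

Besides the shell and the picture viewer there is one more tool, called after "Request:" as name([rows], argument=value, ...), one row to a line, values as JSON. jog_arm: Moves the arm, as the interface text tells. Its arguments: {"type":"object","properties":{"motion":{"type":"array"},"newtons":{"type":"number"}},"required":["motion"]}

```bash
mkdir -p pics; cat > h.py <<'E'
import numpy as np, cv2
from plant import env
def get(name):
    s=env.sense(); d=env.get_image(name); d['s']=s; return d
def world(d):
    f=240/np.tan(np.radians(d['vertical_fov'])/2)
    v,u=np.mgrid[0:480,0:640]; z=d['range_z']
    C=np.stack([(u-d['cx'])/f*z,(v-d['cy'])/f*z,z],-1)
    if 'mount' in d:
        from scipy.spatial.transform import Rotation as R
        q=d['s']['orientation']; Rm=R.from_quat([q[1],q[2],q[3],q[0]]).as_matrix()
        M=np.array(d['mount']); T=C@M[:3,:3].T+M[:3,3]
        return T@Rm.T+np.array(d['s']['tool_pos'])
    return (C-np.array(d['t']))@np.array(d['R'])
def save(d,n): cv2.imwrite('pics/'+n,d['img'][:,:,::-1])
E
python3 - <<'E'
from h import *
s=env.sense(); print({k:np.round(v,3) for k,v in s.items()})
a=get('top'); b=get('scene'); save(a,'top.png'); save(b,'scene.png')
np.save('w_top.npy',world(a)); np.save('w_scene.npy',world(b))
E
```

```text
{'t': np.float64(0.0), 'q': array([-1.352,  0.351,  1.652,  0.   ,  1.139, -0.085]), 'qd': array([ 0.002,  0.   ,  0.   , -0.001,  0.   , -0.   ]), 'effort': array([ 2.0000e-03, -5.0611e+01, -2.9141e+01,  0.0000e+00,  5.0000e-03,
       -0.0000e+00]), 'tool_pos': array([ 164.492, -524.507,  235.561]), 'orientation': array([-0.001,  0.988,  0.151, -0.   ]), 'contact_force': array([-0.234,  0.996,  0.374]), 'wrist_torque': array([-0.004, -0.012,  0.023]), 'finger_force': np.float64(0.0), 'width': np.float64(85.16)}
```

View pics/top.png

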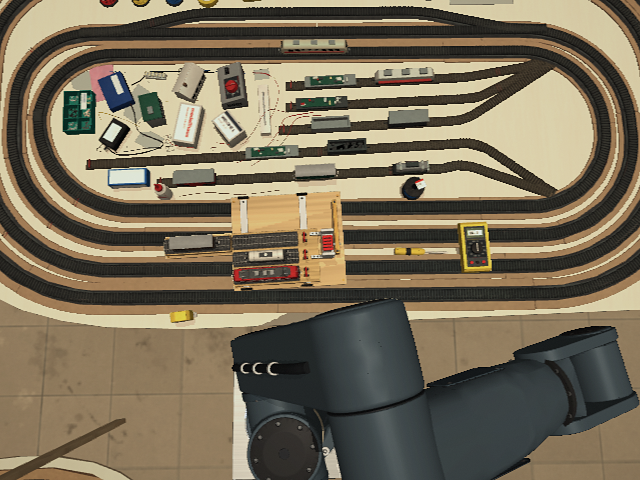

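View pics/scene.png

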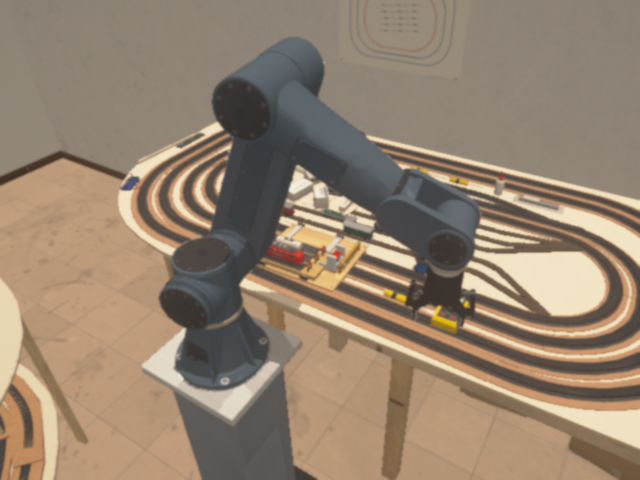

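The top view shows the red loco on the near track (265,274), the tank wagon on the middle track (266,255) and the red pad at (328,242). The near track means a travel of 92 mm. Next I'll measure the pad and the yaw.

```bash
python3 - <<'E'
import numpy as np,cv2
w=np.load('w_top.npy'); im=cv2.imread('pics/top.png')
c=im[180:300,220:360]; cv2.imwrite('pics/c1.png',cv2.resize(c,None,fx=5,fy=5,interpolation=cv2.INTER_CUBIC)[:600])
b,g,r=[im[...,i].astype(int) for i in range(3)]
red=(r>110)&(g<70)&(b<70)
for n,(u0,u1,v0,v1) in dict(pad=(316,340,225,262),loco=(225,302,262,292)).items():
    m=np.zeros_like(red);m[v0:v1,u0:u1]=red[v0:v1,u0:u1]
    P=w[m]; print(n,m.sum(),np.median(P,0).round(1),P.min(0).round(1),P.max(0).round(1)); 
    print(cv2.minAreaRect(P[P[:,2]>40][:,:2].astype(np.float32)))
for u,v in [(240,205),(285,205),(337,280),(337,205),(328,242),(335,235),(335,243),(120,300),(265,242)]: print(u,v,w[v,u].round(1))
# base: z ~10 region vs table
m=np.zeros_like(red); m[190:292,228:350]=(np.abs(w[190:292,228:350,2]-10)<4)
P=w[m][:,:2].astype(np.float32); print(len(P),cv2.minAreaRect(P))
E
```

```text
pad 135 [448.7 -92.6  72.8] [ 427.6 -106.8   20.2] [472.5 -77.2  79.3]
((447.7374572753906, -90.60981750488281), (38.37736892700195, 26.583667755126953), 5.603155136108398)
loco 275 [366.9  59.3  92.3] [250.5 -75.1  37.6] [ 393.4  146.9 1321.7]
((346.5885314941406, 20.736251831054688), (254.44033813476562, 94.34345245361328), 65.27044677734375)
240 205 [558.5 143.4  34.7]
285 205 [560.9  22.9  19.4]
337 280 [ 353.1 -115.9   29. ]
337 205 [ 557.8 -119.3   25.6]
328 242 [448.9 -92.8  70.4]
335 235 [ 469.2 -111.6   58.4]
335 243 [ 448.5 -111.4   54.7]
120 300 [307.8 462.6  12.7]
265 242 [454.3  73.5  48.2]
521 ((466.48138427734375, 14.688018798828125), (333.62945556640625, 280.078369140625), 89.32158660888672)
```

View pics/c1.png

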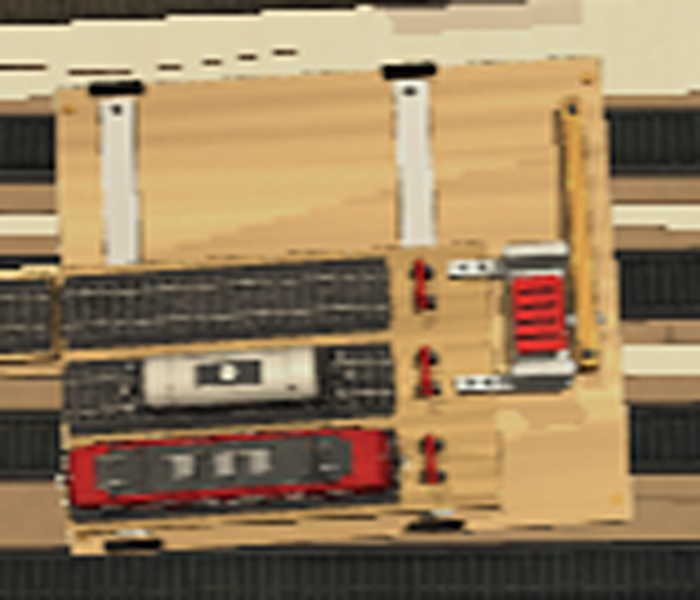

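Request:
jog_arm([
  [0,0,0,0,0,7,255],
  [0,0,0,0,0,7,255],
  [38,-52,0,0,0,0,255],
  [38,-52,0,0,0,0,255],
  [38,-52,0,0,0,0,255],
  [38,-52,0,0,0,0,255],
  [38,-52,0,0,0,0,255],
  [38,-52,0,0,0,0,255],
  [38,-52,0,0,0,0,255],
  [38,-52,0,0,0,0,255],
])

```text
t: 1.35
tool_pos: [435.8, -102.3, 236.1]
orientation: [0.0, 1.0, 0.03, 0.0]
contact_force: [1.3, -1.2, -0.6]
width: -0.1
finger_force: 0.0
```

```bash
python3 - <<'E'
from h import *
d=get('wrist'); print({k:np.round(v,3) for k,v in d['s'].items() if k in('t','tool_pos','orientation','contact_force','width','q')}); print(np.round(d['mount'],2))
save(d,'w1.png'); np.save('w1.npy',world(d))
E
```

```text
{'t': np.float64(1.35), 'q': array([-0.335,  0.163,  1.902, -0.   ,  1.077,  1.177]), 'tool_pos': array([ 435.792, -102.337,  236.141]), 'orientation': array([0.  , 1.  , 0.03, 0.  ]), 'contact_force': array([ 1.269, -1.166, -0.626]), 'width': np.float64(-0.063)}
[[ 0.0000e+00 -9.5000e-01 -3.1000e-01  8.0870e+01]
 [ 1.0000e+00  0.0000e+00 -0.0000e+00 -1.2000e-01]
 [ 0.0000e+00 -3.1000e-01  9.5000e-01 -1.3698e+02]
 [ 0.0000e+00  0.0000e+00  0.0000e+00  1.0000e+00]]
```

View pics/w1.png

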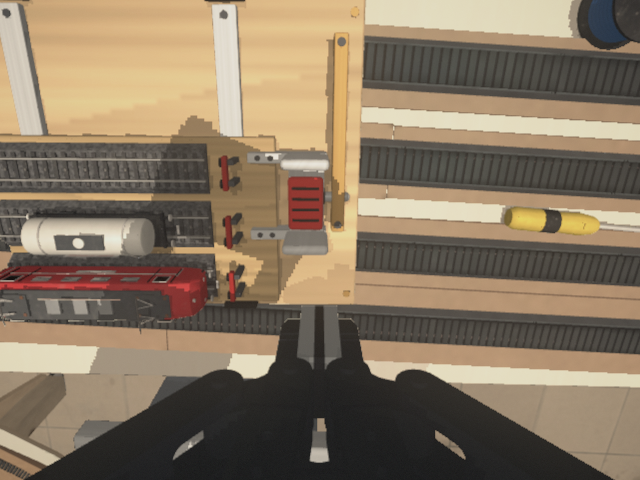

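The wrist view shows the pad at (306,203) between its cheeks at (304,163) and (305,241), with the comb running down x≈340.

```bash
python3 - <<'E'
import numpy as np,cv2
w=np.load('w1.npy'); im=cv2.imread('pics/w1.png')
b,g,r=[im[...,i].astype(int) for i in range(3)]
def box(n,m,u0,u1,v0,v1):
    k=np.zeros_like(m);k[v0:v1,u0:u1]=m[v0:v1,u0:u1];P=w[k]
    print(n,k.sum(),np.median(P,0).round(1),np.percentile(P,[2,98],axis=0).round(1).tolist(),cv2.minAreaRect(P[:,:2].astype(np.float32)))
box('pad',(r>90)&(g<70)&(w[...,2]>55),285,330,172,232)
box('cheekF',w[...,2]>75,278,332,150,176)
box('cheekN',w[...,2]>75,278,332,228,256)
box('comb',(w[...,2]>35)&(w[...,2]<65),333,348,30,232)
for u,v in [(270,70),(350,290),(400,290),(400,360),(265,180)]: print(u,v,w[v,u].round(1))
# yaw: base right edge, z step
E=[]
for v in range(20,290,10):
    z=w[v,345:375,2]; k=345+np.argmax(np.diff(z)*-1); E.append(w[v,k])
E=np.array(E);print(np.degrees(np.polyfit(E[:,0],E[:,1],1)[0]), E[::6].round(1).tolist())
E
```

```text
pad 1500 [450.3 -91.4  72.7] [[430.8, -103.5, 70.9], [468.5, -79.2, 74.2]] ((472.8336486816406, -89.85682678222656), (86.26806640625, 24.985795974731445), 3.3668437004089355)
cheekF 628 [481.1 -89.2  88.1] [[476.4, -105.0, 78.5], [484.7, -73.7, 90.2]] ((496.2073059082031, -88.43569946289062), (39.43854904174805, 33.08433151245117), 3.3551037311553955)
cheekN 668 [420.6 -92.9  87.7] [[414.5, -108.4, 75.9], [423.0, -77.0, 89.9]] ((464.1758117675781, -87.02032470703125), (101.27635192871094, 33.43444061279297), 7.061988353729248)
comb 2611 [ 507.1 -113.3   55.2] [[429.6, -121.2, 46.2], [566.0, -105.7, 56.9]] ((496.71746826171875, -114.94253540039062), (143.32305908203125, 11.745909690856934), 4.027806758880615)
270 70 [543.1 -57.4  22.8]
350 290 [ 359.1 -135.7   22.6]
400 290 [ 352.9 -186.8    2.3]
400 360 [ 274.2 -196.3    2.9]
265 180 [459.1 -56.9  37.8]
7.416486415753533 [[582.9, -127.9, 19.7], [537.3, -115.6, 54.4], [495.6, -118.2, 55.1], [443.9, -134.7, 22.3], [388.6, -137.8, 21.9]]
```

Request:
jog_arm([
  [0,0,0,0,0,0,255],
  [0,0,0,0,0,0,255],
])

```text
t: 1.65
tool_pos: [434.5, -105.0, 235.9]
orientation: [0.0, 1.0, 0.029, -0.0]
contact_force: [-0.8, 0.0, -0.5]
width: -0.2
finger_force: 0.0
```

Request:
jog_arm([
  [12,-7,20,0,0,0,255],
  [13,-7,30,0,0,0,255],
  [0,0,40,0,0,0,255],
  [0,0,24,0,0,0,255],
  [0,0,8,0,0,0,255],
  [0,0,0,0,0,0,255],
  [0,0,0,0,0,0,255],
])

```text
t: 2.52
tool_pos: [459.6, -89.3, 115.1]
orientation: [0.0, 1.0, 0.029, 0.001]
contact_force: [-0.1, -0.4, -0.0]
width: 0.1
finger_force: 0.0
```

```bash
python3 - <<'E'
from h import *
d=get('wrist'); print(d['s']['tool_pos'],d['s']['contact_force']); 
cv2.imwrite('pics/w2.png',cv2.resize(d['img'][60:460,130:530,::-1],(600,600)))
w=world(d); im=d['img']; r,g=im[...,0].astype(int),im[...,1].astype(int)
m=(r>90)&(g<60)&(np.abs(w[...,2]-72)<5)&(abs(w[...,1]+92)<18)&(abs(w[...,0]-450)<30); P=w[m]
print(m.sum(),P.min(0),P.max(0),np.median(P,0))
E
```

```text
[459.62698949 -89.3307952  115.06528315] [-0.12827055 -0.3603212  -0.04618003]
1743 [ 442.93540817 -103.83908182   68.47489374] [469.84106784 -77.9936017   75.44875183] [461.2892657  -91.01197637  72.61189992]
```

View pics/w2.png

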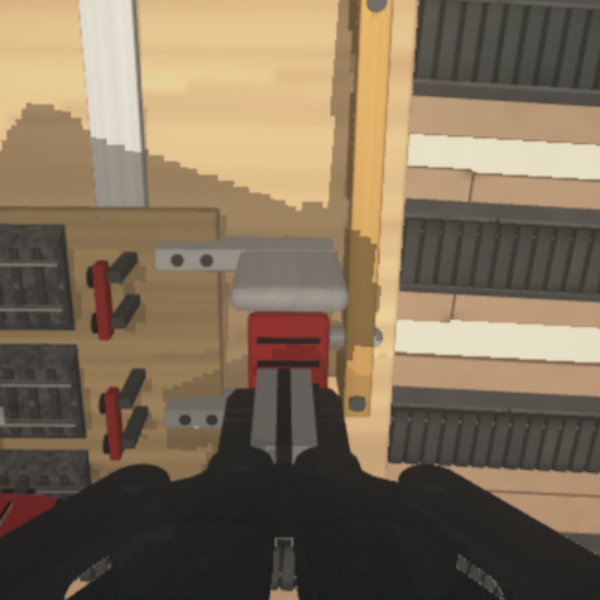

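The fingertips are over the pad and inside the cheeks. Pressing now.

Request:
jog_arm([
  [0,0,8,0,0,0,255],
  [0,0,8,0,0,0,255],
  [0,0,5,0,0,0,255],
  [0,0,4,0,0,0,255],
  [0,0,4,0,0,0,255],
  [0,0,0,0,0,0,255],
])

```text
t: 3.32
tool_pos: [459.1, -88.8, 84.8]
orientation: [-0.0, 1.0, 0.03, -0.0]
contact_force: [0.4, -0.5, 0.2]
width: 0.3
finger_force: 0.0
```

```bash
python3 - <<'E'
from h import *
d=get('wrist'); print(d['s']['tool_pos'],d['s']['contact_force'],d['s']['effort'],d['s']['wrist_torque']); 
cv2.imwrite('pics/w3.png',cv2.resize(d['img'][60:460,130:530,::-1],(600,600)))
w=world(d); im=d['img']; r,g=im[...,0].astype(int),im[...,1].astype(int)
m=(r>90)&(g<60)&(abs(w[...,1]+92)<18)&(abs(w[...,0]-455)<30)&(w[...,2]>40); P=w[m]
print(m.sum(),P.min(0),P.max(0),np.median(P,0))
E
```

```text
[459.05244927 -88.76332513  84.83660015] [ 0.39520185 -0.48240413  0.18137683] [-5.00328810e-03 -4.58797896e+01 -1.97220647e+01  2.58748065e-05
 -7.75794382e-02  1.72952076e-05] [-0.00622291  0.03878316 -0.02281449]
811 [ 458.64981    -103.50937549   69.66515471] [471.30039432 -77.76225448  89.02208203] [466.62435239 -92.59057149  72.50875987]
```

View pics/w3.png

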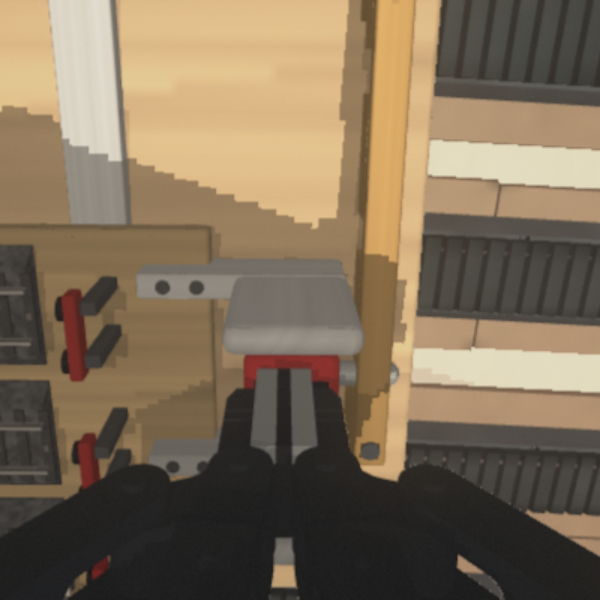

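The pad is still at 72.5, so it is not touched yet: the tips end higher than I assumed. I'll feel downward for it.

Request:
jog_arm([
  [0,0,2,0,0,0,255],
  [0,0,2,0,0,0,255],
  [0,0,0,0,0,0,255],
])

```text
t: 3.75
tool_pos: [459.1, -88.8, 81.0]
orientation: [-0.0, 1.0, 0.03, -0.0]
contact_force: [0.3, 0.6, 0.3]
width: -0.2
finger_force: 0.0
```

Request:
jog_arm([
  [0,0,2,0,0,0,255],
  [0,0,2,0,0,0,255],
  [0,0,0,0,0,0,255],
])

```text
t: 4.12
tool_pos: [459.3, -88.9, 77.1]
orientation: [0.0, 1.0, 0.03, 0.0]
contact_force: [-0.4, -0.2, 3.9]
width: 0.1
finger_force: 1.8
```

Request:
jog_arm([
  [0,0,2,0,0,0,255],
  [0,0,2,0,0,0,255],
  [0,0,0,0,0,0,255],
])

```text
t: 4.5
tool_pos: [459.3, -88.9, 73.1]
orientation: [0.0, 1.0, 0.03, 0.0]
contact_force: [0.4, 0.9, 4.7]
width: -0.0
finger_force: 2.3
```

```bash
python3 - <<'E'
from h import *
d=get('wrist'); print(d['s']['tool_pos'],d['s']['contact_force'],d['s']['wrist_torque']); 
cv2.imwrite('pics/w4.png',cv2.resize(d['img'][60:460,130:530,::-1],(600,600)))
w=world(d); im=d['img']; r,g=im[...,0].astype(int),im[...,1].astype(int)
m=(r>90)&(g<60)&(abs(w[...,1]+92)<18)&(abs(w[...,0]-455)<30)&(w[...,2]>40); P=w[m]
print(m.sum(),P.min(0),P.max(0),np.median(P,0))
E
```

```text
[459.29179868 -88.8539437   73.05799801] [0.37120546 0.85151079 4.65469689] [0.07525389 0.00704109 0.00117699]
172 [ 461.09513768 -103.31360814   64.23525255] [468.02714215 -78.01784736  74.78262957] [464.81828044 -98.2056452   67.18789586]
```

View pics/w4.png

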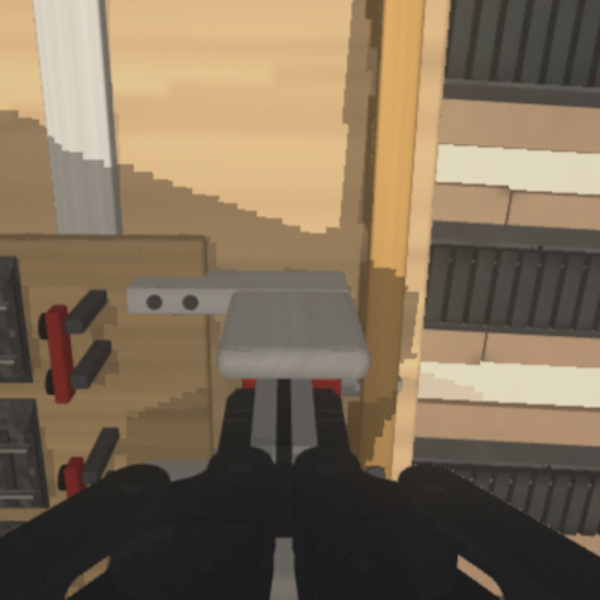

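The pad has moved down about 5 mm at 4.7 N, matching the spring. About 9.5 mm more brings it to the stop.

Request:
jog_arm([
  [0,0,3,0,0,0,255],
  [0,0,3,0,0,0,255],
  [0,0,2,0,0,0,255],
  [0,0,1,0,0,0,255],
  [0,0,0,0,0,0,255],
])

```text
t: 5.18
tool_pos: [459.6, -88.9, 64.5]
orientation: [0.0, 1.0, 0.03, 0.0]
contact_force: [-0.6, -0.0, 9.0]
width: -0.0
finger_force: 4.4
```

Request:
jog_arm([
  [0,0,1,0,0,0,255],
  [0,0,0,0,0,0,255],
])

```text
t: 5.42
tool_pos: [460.4, -89.0, 64.3]
orientation: [0.0, 1.0, 0.03, 0.001]
contact_force: [-1.1, 3.2, 20.2]
width: 0.1
finger_force: 9.8
```

The catch is on its stop at 20 N. Pushing now, gently.

Request:
jog_arm([
  [2,0,-0.3,0,0,0,255],
  [4,0,0,0,0,0,255],
  [6,0,0,0,0,0,255],
  [6,0,0,0,0,0,255],
  [2,0,0,0,0,0,255],
  [0,0,0,0,0,0,255],
])

```text
t: 6.18
tool_pos: [480.4, -87.8, 64.4]
orientation: [0.0, 1.0, 0.03, 0.001]
contact_force: [0.4, 2.2, 15.4]
width: -0.2
finger_force: 7.3
```

```bash
python3 - <<'E'
from h import *
d=get('wrist'); print(d['s']['tool_pos'],d['s']['contact_force'],d['s']['wrist_torque']); 
save(d,'w5.png')
w=world(d); x=d['s']['tool_pos'][0]
m=(w[...,2]>80)&(w[...,2]<93)&(abs(w[...,1]+90)<14)&(w[...,0]>x+2)&(w[...,0]<x+60); P=w[m]
print(m.sum(),np.percentile(P,[2,50,98],axis=0).round(1))
E
```

```text
[480.40661824 -87.82990152  64.43842845] [ 0.35201157  2.17451002 15.3834232 ] [ 0.30041724 -0.06900008  0.00246788]
4349 [[ 487.4 -103.    80.3]
 [ 501.2  -89.1   87.7]
 [ 505.8  -76.6   91.9]]
```

The deck has moved about 20 mm with the finger. I'll continue to about 80 mm.

Request:
jog_arm([
  [4,0,0,0,0,0,255],
  [7,0,0,0,0,0,255],
  [8,0,0,0,0,0,255],
  [8,0,0,0,0,0,255],
  [8,0,0,0,0,0,255],
  [8,0,0,0,0,0,255],
  [7,0,0,0,0,0,255],
  [6,0,0,0,0,0,255],
  [3,0,0,0,0,0,255],
  [0,0,0,0,0,0,255],
])

```text
t: 7.48
tool_pos: [539.4, -84.5, 64.5]
orientation: [0.0, 1.0, 0.03, 0.002]
contact_force: [1.6, -0.4, 11.7]
width: -0.3
finger_force: 5.9
```

```bash
python3 - <<'E'
from h import *
d=get('wrist'); print(d['s']['tool_pos'],d['s']['contact_force'],d['s']['wrist_torque']); 
save(d,'w6.png')
w=world(d); x=d['s']['tool_pos'][0]
m=(w[...,2]>80)&(w[...,2]<93)&(abs(w[...,1]+86)<14)&(w[...,0]>x+2)&(w[...,0]<x+60); P=w[m]
print(m.sum(),np.percentile(P,[2,50,98],axis=0).round(1))
E
```

```text
[539.40007293 -84.53995131  64.47557752] [ 1.55023133 -0.42807044 11.72644783] [-0.19146867 -0.1890423  -0.04552028]
4416 [[546.3 -99.   80.4]
 [560.2 -85.3  87.7]
 [564.8 -72.6  91.9]]
```

View pics/w6.png

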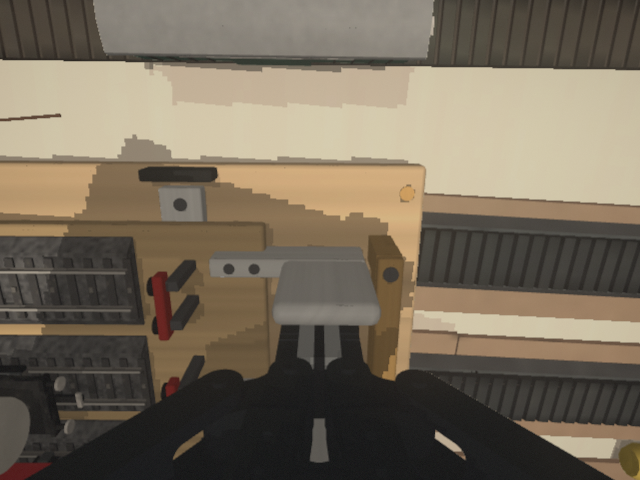

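Travel is about 80 mm, past the 76 mm limit. The catch sits just before the last slot after 4 mm more; there I'll let it rise so the pin rubs, then push by the cheek until it snaps in.

Request:
jog_arm([
  [2,0,0,0,0,0,255],
  [2,0,0,0,0,0,255],
  [0,0,0,0,0,0,255],
  [0,0,-5,0,0,0,255],
  [0,0,-7,0,0,0,255],
  [0,0,-6,0,0,0,255],
  [0,0,0,0,0,0,255],
])

```text
t: 8.4
tool_pos: [542.1, -83.9, 81.6]
orientation: [0.0, 1.0, 0.03, 0.0]
contact_force: [-0.0, -0.2, -1.3]
width: -0.1
finger_force: 0.0
```

Request:
jog_arm([
  [3,0,0,0,0,0,255],
  [3,0,0,0,0,0,255],
  [2,0,0,0,0,0,255],
  [1,0,0,0,0,0,255],
  [1,0,0,0,0,0,255],
  [0,0,0,0,0,0,255],
])

```text
t: 9.15
tool_pos: [552.5, -83.3, 81.5]
orientation: [0.0, 1.0, 0.03, 0.0]
contact_force: [0.4, -0.1, 0.7]
width: -0.0
finger_force: 0.0
```

```bash
python3 - <<'E'
from h import *
d=get('wrist'); print(d['s']['tool_pos'],d['s']['contact_force']); 
w=world(d); x=d['s']['tool_pos'][0]
m=(w[...,2]>80)&(w[...,2]<93)&(abs(w[...,1]+86)<14)&(w[...,0]>x+2)&(w[...,0]<x+60); P=w[m]
print(m.sum(),np.percentile(P,[2,50,98],axis=0).round(1))
E
```

```text
[552.45217453 -83.30898658  81.48652212] [ 0.38629371 -0.13973222  0.65260641]
3178 [[559.5 -99.1  80.7]
 [570.8 -85.1  87.9]
 [575.1 -72.5  92.2]]
```

Request:
jog_arm([
  [1,0,0,0,0,0,255],
  [1,0,0,0,0,0,255],
  [0,0,0,0,0,0,255],
])

```text
t: 9.57
tool_pos: [554.1, -83.2, 81.4]
orientation: [0.0, 1.0, 0.03, 0.0]
contact_force: [0.3, -0.5, -0.6]
width: 0.0
finger_force: 0.0
```

Request:
jog_arm([
  [1,0,0,0,0,0,255],
  [1,0,0,0,0,0,255],
  [0,0,0,0,0,0,255],
])

```text
t: 9.95
tool_pos: [556.1, -83.1, 81.4]
orientation: [-0.0, 1.0, 0.03, 0.0]
contact_force: [0.1, 0.3, 0.8]
width: 0.2
finger_force: 0.3
```

```bash
python3 - <<'E'
from h import *
d=get('wrist'); print(d['s']['tool_pos'],d['s']['contact_force']); 
w=world(d); x=d['s']['tool_pos'][0]
m=(w[...,2]>80)&(w[...,2]<93)&(abs(w[...,1]+86)<14)&(w[...,0]>x+2)&(w[...,0]<x+60); P=w[m]
print(m.sum(),np.percentile(P,[2,50,98],axis=0).round(1))
cv2.imwrite('pics/w7.png',cv2.resize(d['img'][60:460,130:530,::-1],(600,600)))
E
```

```text
[556.05730903 -83.07940586  81.39060379] [0.14724015 0.26724727 0.82118993]
2974 [[563.1 -99.1  80.7]
 [572.7 -85.4  88.1]
 [576.5 -72.5  92.3]]
```

View pics/w7.png

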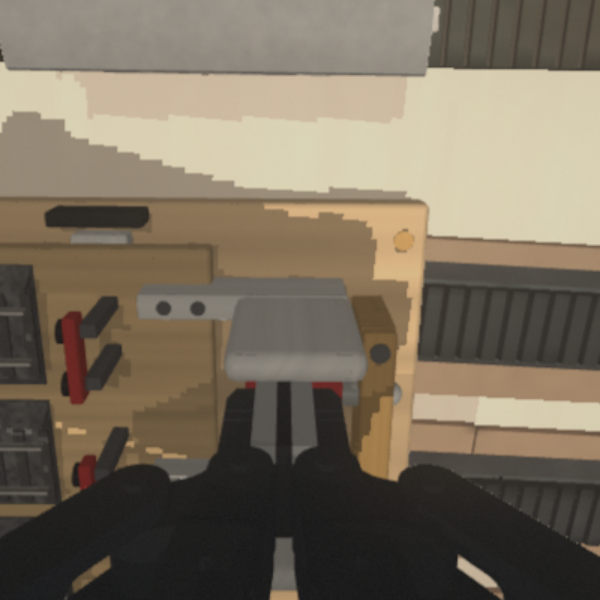

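```bash
python3 - <<'E'
from h import *
d=get('wrist'); w=world(d); im=d['img']; r,g=im[...,0].astype(int),im[...,1].astype(int); x=d['s']['tool_pos'][0]
m=(r>80)&(g<60)&(abs(w[...,1]+86)<18)&(abs(w[...,0]-x)<30)&(w[...,2]>40)&(w[...,2]<95); P=w[m]
print(m.sum(),np.percentile(P,[5,25,50,75,95],axis=0).round(1))
for u in (130+240//1.5,130+200//1.5,130+180//1.5): # deck far edge
    u=int(u); print([ (v,w[v,u].round(1).tolist()) for v in range(216,232,2)])
E
```

```text
126 [[557.6 -97.9  71.3]
 [558.8 -96.6  71.8]
 [559.7 -93.9  72.5]
 [560.3 -90.6  73.1]
 [564.3 -73.3  82.5]]
[(216, [586.4, -67.0, 22.6]), (218, [585.8, -67.1, 24.3]), (220, [584.5, -67.1, 23.2]), (222, [583.1, -67.1, 21.6]), (224, [582.5, -67.2, 23.1]), (226, [581.4, -67.2, 22.9]), (228, [580.2, -67.2, 22.3]), (230, [579.1, -67.2, 22.0])]
[(216, [585.5, -53.8, 22.6]), (218, [584.7, -53.9, 23.1]), (220, [583.4, -53.8, 22.1]), (222, [585.1, -55.1, 31.9]), (224, [585.4, -55.6, 36.4]), (226, [585.2, -55.9, 38.8]), (228, [584.2, -56.0, 38.9]), (230, [583.0, -55.9, 37.9])]
[(216, [585.1, -47.5, 22.4]), (218, [584.0, -47.4, 21.9]), (220, [583.5, -47.7, 23.7]), (222, [584.7, -49.0, 31.9]), (224, [585.1, -49.7, 36.4]), (226, [584.8, -50.1, 38.7]), (228, [583.6, -50.0, 38.1]), (230, [583.1, -50.2, 39.3])]
```

The pad is back at 72.5, so the catch is up, and the travel measures about 92 mm: the pin has locked in the slot. Retreating.

Request:
jog_arm([
  [-4,0,0,0,0,0,255],
  [-2,0,-6,0,0,0,255],
  [0,0,-20,0,0,0,255],
  [0,0,-40,0,0,0,255],
  [0,0,-50,0,0,0,255],
  [0,40,-30,0,0,0,255],
  [-40,40,0,0,0,0,255],
  [-40,0,0,0,0,0,255],
  [0,0,0,0,0,0,255],
  [0,0,0,0,0,0,255],
])

```text
t: 11.3
tool_pos: [475.4, -168.1, 228.0]
orientation: [0.0, 1.0, 0.03, 0.001]
contact_force: [0.1, -0.9, 0.6]
width: 0.0
finger_force: 0.0
```

```bash
python3 - <<'E'
from h import *
d=get('wrist'); w=world(d); im=d['img']; r,g=im[...,0].astype(int),im[...,1].astype(int); print(d['s']['tool_pos'],d['s']['contact_force'],d['s']['t'])
m=(r>90)&(g<60)&(abs(w[...,1]+86)<14)&(abs(w[...,0]-542)<35)&(w[...,2]>55)&(w[...,2]<80); P=w[m]
print(m.sum(),np.percentile(P,[2,50,98],axis=0).round(1)); save(d,'w8.png')
E
```

```text
[ 475.41040657 -168.09632695  227.97192544] [ 0.07741873 -0.90805685  0.58305695] 11.3
905 [[521.9 -99.4  70.1]
 [531.6 -85.1  72.7]
 [546.  -75.2  74.3]]
```

View pics/w8.png

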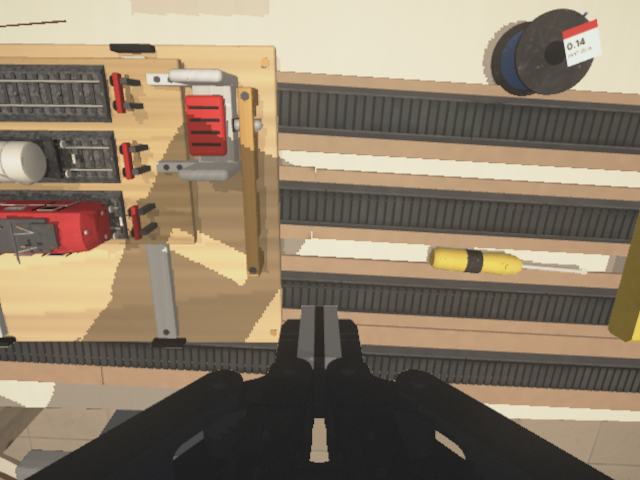

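The wrist view shows the deck at its far end, the pad raised at (207,125), the loco on its track at (55,225), and the hand clear.

```bash
python3 -c "
from plant import env
print(env.hand_in())"
```

```text
the job is handed in; nothing more can be done
None
```

The job is handed in: the deck is about 92 mm along, with the catch measured fully up, the red locomotive's (near) track at the lead-in, and the hand clear of everything; the judge returned no verdict.

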